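# Fit the charcoal filter and hold the gas meter's probe in the anaesthesia chamber

### The job

Get the small-animal anaesthesia chamber ready for its gas check: first push the charcoal filter canister, socket down, fully home on the spigot of the chamber's lid and let go of it (lower it, do not drop it). Then lift the gas meter out of its dock, put its flat probe straight down through the sampling slot in the lid until the tip is about half-way down inside the chamber, and finish there: keep holding the meter upright and still, with its case clear of the lid and the probe not forced against the slot. Leave the spray bottle, the beaker and the Petri dish where they stand.

Things in the scene. Friction and masses are not known exactly. Their poses are not given: they have to be found in the camera images.
- chamber: The chamber: clear box 120 x 220 mm (its x, y), fixed to the bench, with a flat white lid 130 x 230 mm whose top is 118 mm above the bench (box 110 mm, lid 8 mm). Origin: centre of its underside on the bench. Its y axis runs along the long side: spigot at y = +60 mm, slot at y = -60 mm, both on the centre line. Inner floor 10 mm above the bench.
- chamber_slot (a point): Centre of the sampling slot at the level of the lid's top (118 mm above the bench); axes as the chamber's. The slot goes through the 8 mm lid and is 12 mm across (x) and 28 mm long (y). A flared lip stands round it, rising 8 mm above the lid and opening to 24 x 40 mm at its top. The probe is 2 mm thinner and 4 mm narrower than the slot.
- chamber_seat (a point): Where the filter's foot comes to rest: centre of the top of the spigot's flange (52 mm across, 4 mm above the lid, so 122 mm above the bench); axes as the chamber's. The rigid spigot, 22 mm in diameter, stands 22 mm above this point; its last 6 mm taper to 15 mm.
- filter_center (a point): Half-way up the axis of the charcoal filter canister, 40 mm above its foot; z along its axis, upward. White rigid plastic with a dark window band (the charcoal) round the drum and slits in its top, 80 mm tall, about 0.16 kg, loose, standing on its neck: the neck is 42 mm in diameter for the lowest 26 mm, a cone leads to the drum, 56 mm in diameter from 32 mm to the top. In the neck, open below, is the socket, 25 mm in diameter and 26 mm deep. It slides freely on the spigot.
- filter_foot (a point): Centre of the filter's foot, the mouth of its socket (40 mm below filter_center).
- dock: The meter's dock: light grey block 60 x 80 mm (x, y) and 105 mm tall on a foot plate 90 x 104 x 6 mm, fixed. Origin: centre of its underside. A well in its top, 18 x 32 mm and 99 mm deep, takes the probe; the meter's case stands on the dock's top.
- meter_center (a point): Centre of the case of the hand-held gas meter, half-way up the case. Grey case 28 mm thick (x), 50 mm wide (y), 85 mm tall (z, upward); below it on the same axis the rigid flat steel probe, 10 mm thick (x), 24 mm wide (y), 95 mm long, with rounded edges and tip. About 0.20 kg, loose. It starts upright in the dock, axes as the dock's.
- meter_tip (a point): The lower end of the probe, on the meter's axis, 137.5 mm below meter_center.
- spray: Bystander: clear spray bottle, 62 mm in diameter, 194 mm tall; origin at its foot.
- beaker: Bystander: glass beaker, 70 mm in diameter, 85 mm tall; origin at its foot.
- petri: Bystander: Petri dish, 94 mm in diameter, 16 mm tall; origin at its foot.
There are look-alikes about, which are no part of the job. What is shaped like the part that bears meter_center but turquoise or yellow is not meant.

How it is judged:
On the way, in this order (a step that is already met when the one before it is completed fails the run):
1. the filter is fully home on the spigot, upright, and let go of (distance between filter_foot and chamber_seat below 0.004 m and angle between filter_foot's own z axis and vertical below 0.06 rad and contact force between the fingers and filter below 0.1 N), for 0.2 s.
2. the meter's probe is through the slot, its tip inside the chamber (horizontal distance between meter_tip and chamber_slot below 0.012 m and z of meter_tip in the frame of chamber below 0.09 m), for 0.2 s.
At the end, for the whole second after the job is handed in: Filter foot within 4 mm of its seat, upright within 0.06 rad, not touched by the fingers; probe through the slot with its tip 37 to 85 mm above the bench (half-way is about 60), upright within 0.12 rad, still, gripped with over 2 N, pressing on the chamber with under 8 N (all of step 1 and horizontal distance between meter_tip and chamber_slot below 0.012 m and z of meter_tip in the frame of chamber between 0.037 and 0.085 m and angle between meter_center's own z axis and vertical below 0.12 rad and linear speed of meter below 0.02 m/s and contact force between the fingers and meter above 2 N and contact force between meter and chamber below 8 N); the arm keeps its last pose, push and grip.
It fails at once if the filter is dropped (falls free of the fingers faster than 0.5 m/s) (linear speed of filter above 0.5 m/s and contact force between the fingers and filter below 0.05 N).
It fails at once if a bystander is moved by more than 30 mm (distance of any of spray, beaker, petri from where it was at the start of the episode above 0.03 m).
It also fails if it takes over 61 s, if anything falls off the work surface, if the arm or the gripper's body presses on something with over 40 N, if the wrist force passes 120 N, or if a joint passes its speed limit or range.

### The arm

A 7-joint arm with a two-finger parallel gripper is mounted at the origin on the work surface. World frame = base frame: x ahead of the robot, y to its left, z up, the work surface at z = 0. Lengths are in m, angles in rad, forces in N, time in s.
With the tool pointing down it reaches from about 0.4 to 0.9 m from the base axis. Payload 5.5 kg.
Tool frame: the origin (TCP) lies midway between the tips of the shut fingers; the grasp point (between the pads) lies 19 mm behind it (manip.grip_depth is the distance from the TCP to the grasp point, in m); z points along the fingers, y is the line along which they close (so a half turn about z gives the same grasp; the last joint's range is limited). The gripper opens to 92 mm and grips with 3 to 60 N. Pads are 19 mm wide; open, the fingers measure 130 mm over their backs; the gripper's body (75 mm by 190 mm) begins 47 mm behind the grasp point.
Start: joints at [-0.983, 0.501, -0.427, 1.55, 0.221, 1.138, -0.21], TCP at [0.207, 0.616, 0.227] pointing down, gripper open.
Joint ranges: [-2.88, 2.88], [-0.31, 2.03], [-1.54, 1.56], [0.2, 2.42], [-1.41, 4.55], [0.19, 2.02], [-2.57, 2.57]. Speed limits (rad/s): [2.57, 2.57, 3.14, 3.14, 3.14, 3.14, 3.14].

### API

Orientations are given as a unit quaternion [x, y, z, w].
In Python, from bench import manip, effector, viewer gives the robot as it stands. Calls block until the motion is done:
- manip.move_pose(position, orientation): joint-space move of the TCP to a pose.
- manip.servo_line(position, ori=None, vel=0.15): straight line of the TCP; ori=None keeps the orientation; vel is the mean speed in m/s.
- manip.movej(angles): joint-space move.
- effector.open_jaws() and effector.close(f_grip=None): open the fingers fully, or close them until they stop; f_grip is the grip in N (None keeps the last).
- manip.sleep(seconds).
- manip.solve_ik(position, orientation): joint angles nearest the present ones, or None.
- viewer.get_image(name): name is "side" or "top"; returns the picture (480x640x3 uint8, red, green, blue); there is no depth.
- viewer.get_calibration(name): a dict with "vfov" (degrees; the focal length in pixels is half the picture's height over the tangent of half this angle, whatever the lens; pixels are square), "cx", "cy" (the principal point, pixels), "eye" and "attitude" of the camera in the world. Camera axes: x right, y down, z forward; pixel columns grow to the right and rows downward; lengths in m; the calibration is good to about 2 mm. A picture is of the moment at which its call begins. get_calibration takes no time and is no camera call.
A pose or a line that the arm cannot do raises manip.PlanningError and nothing moves.
- manip.hand_in(): hands the job in; it is judged then, once.
Readings, each from a call of its own:
- manip.current_clock(): time.
- manip.current_q(): joint angles.
- manip.current_joint_velocities(): joint speeds.
- manip.current_tau(): joint torques, N m.
- manip.current_tool_pos(): TCP position.
- manip.current_tcp_rot(): TCP orientation.
- manip.current_force(): force on the tool from outside, world axes, zero at the start.
- manip.current_wrist_torque(): the same for the moment, N m.
- manip.current_finger_gap(): finger opening in m.
- manip.current_gripper_force(): force on a finger pad.
Only numpy, scipy, OpenCV 4.12 (cv2) and the standard library are available. Lean on these libraries where they do the work, as an engineer would, in place of code of your own. Each camera call takes 0.05 s, during which the arm holds its last target. There are 200 camera calls.

## Working session

There is one attempt and no reset: what is moved stays moved. The work goes in short steps, each a Python script; the robot and the scene stay as the last script left them, time stands still between calls to the robot, and variables do not carry over. Pictures are saved under pics/ and viewed, at most 10 in all, crops included, and the job is handed in when it is done.

```bash
ls; mkdir -p pics; python3 - <<'E'
from bench import manip, effector, viewer
import cv2
for n in("side","top"):
    im=viewer.get_image(n); cv2.imwrite(f"pics/{n}0.png",im[:,:,::-1]); print(n,viewer.get_calibration(n))
print(manip.current_clock(),manip.current_tool_pos(),manip.current_tcp_rot(),manip.grip_depth)
E
```

```text
pics
side {'vfov': 55.93070191727767, 'cx': 314.9551427317947, 'cy': 241.26794919052443, 'eye': array([ 0.36260207, -0.65344653,  0.70235389]), 'attitude': array([ 0.89279329, -0.14148867,  0.0556295 , -0.4240359 ])}
top {'vfov': 53.59493132340358, 'cx': 324.69426958451885, 'cy': 234.2908678022871, 'eye': array([0.48698349, 0.02695855, 1.09925563]), 'attitude': array([-0.70087608,  0.71252823, -0.03070168,  0.01156107])}
0.1 [0.20726159 0.61539905 0.22578461] [ 1.61640797e-01  9.86849266e-01 -8.69306388e-04 -1.52255405e-04] 0.0188
```

View pics/side0.png

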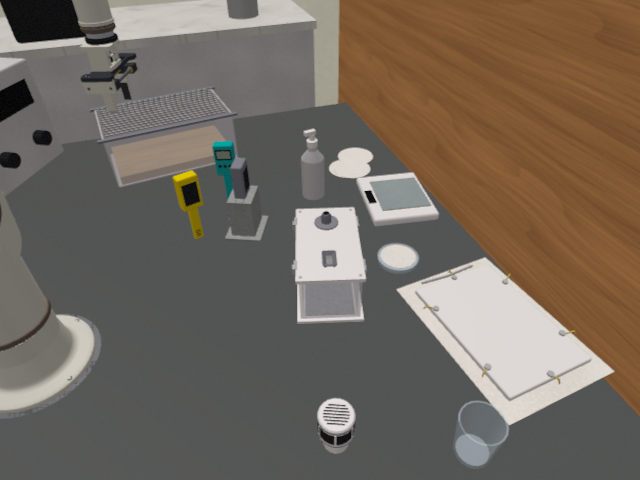

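View pics/top0.png

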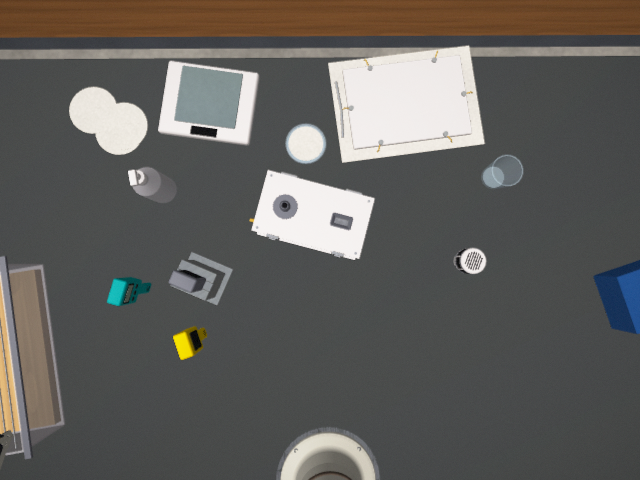

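The top view shows the lid centred at (313,215), with the spigot at (285,206) and the slot at (341,221). The filter is at (472,261), the spray bottle at (152,185), the Petri dish at (306,143) and the beaker at (505,172).

There are three meter-shaped things in the top view: turquoise (125,291), yellow (188,343) and grey in the dock (187,280). The grey one fits because it has a grey case and stands in the light-grey dock. I'll confirm it in an enlarged crop.

```bash
cat > h.py <<'E'
import numpy as np, cv2
from scipy.spatial.transform import Rotation as R
from bench import manip, effector, viewer
def cam(n):
    c=viewer.get_calibration(n); return c, 240/np.tan(np.radians(c['vfov']/2)), R.from_quat(c['attitude']).as_matrix()
def ray(n,px):
    c,f,M=cam(n); d=M@np.array([(px[0]-c['cx'])/f,(px[1]-c['cy'])/f,1]); return c['eye'],d/np.linalg.norm(d)
def plane(n,px,z):
    e,d=ray(n,px); return e+d*(z-e[2])/d[2]
def proj(n,p):
    c,f,M=cam(n); q=M.T@(np.asarray(p)-c['eye']); return np.array([c['cx']+f*q[0]/q[2],c['cy']+f*q[1]/q[2]])
def tri(a,b):
    (e1,d1),(e2,d2)=ray("top",a),ray("side",b); s=np.linalg.lstsq(np.c_[d1,-d2],e2-e1,rcond=None)[0]
    p,q=e1+s[0]*d1,e2+s[1]*d2; return (p+q)/2,np.linalg.norm(p-q)
def down(yaw):  # tool z down, tool y (closing line) at angle yaw in the world
    y=np.array([np.cos(yaw),np.sin(yaw),0]); z=np.array([0,0,-1.]); return R.from_matrix(np.c_[np.cross(y,z),y,z]).as_quat()
def blobs(mask,off,amin=20):
    cs,_=cv2.findContours(mask.astype(np.uint8),cv2.RETR_EXTERNAL,cv2.CHAIN_APPROX_NONE)
    return [(np.array(cv2.minAreaRect(c)[0])+off,cv2.minAreaRect(c)[1],cv2.contourArea(c),c+np.array(off)) for c in cs if cv2.contourArea(c)>=amin]
E
python3 - <<'E'
from h import *
im=cv2.imread("pics/top0.png"); sd=cv2.imread("pics/side0.png")
# lid
g=im.min(2)
x0,y0=240,160
b=max(blobs(g[y0:275,x0:390]>190,(x0,y0),500),key=lambda t:t[2])
box=cv2.boxPoints(cv2.minAreaRect(b[3].astype(np.float32)))
W=np.array([plane("top",p,.118) for p in box]); print("lid",W.round(4).tolist(), W.mean(0), [np.linalg.norm(W[i]-W[i-1]).round(4) for i in range(4)])
for nm,(x,y),z,r in(("spig",(285,206),.122,20),("slot",(341,221),.126,17)):
    for t in blobs(g[y-r:y+r,x-r:x+r]<150,(x-r,y-r)): print(nm,t[:3],plane("top",t[0],z))
    
for t in blobs(g[240:285,445:500]>120,(445,240)): 
    c,r=cv2.minEnclosingCircle(t[3]); print("filt",c,r,plane("top",c,.08),np.linalg.norm(plane("top",c,.08)-plane("top",(c[0]+r,c[1]),.08)))
A=cv2.resize(im[240:320,160:245],None,fx=6,fy=6,interpolation=cv2.INTER_CUBIC)[:480]
B=cv2.resize(sd[145:245,215:275],None,fx=4.8,fy=4.8,interpolation=cv2.INTER_CUBIC)
cv2.imwrite("pics/crop1.png",np.hstack([A,B])); print(A.shape,B.shape)
E
```

```text
lid [[0.5523, 0.1532, 0.118], [0.6839, 0.1175, 0.118], [0.6216, -0.1054, 0.118], [0.4902, -0.0677, 0.118]] [0.5869809  0.02441717 0.118     ] [np.float64(0.2294), np.float64(0.1363), np.float64(0.2314), np.float64(0.1367)]
spig (array([285.25      , 206.24999809]), (23.33452033996582, 22.62741470336914), 404.5) [0.60451168 0.08040422 0.122     ]
slot (array([341.25471497, 220.85848999]), (21.016162872314453, 13.0492525100708), 242.5) [ 0.57218341 -0.03447711  0.126     ]
filt (469.9328308105469, 259.5373229980469) 16.133708953857422 [ 0.48821639 -0.31407017  0.08      ] 0.03518353763860868
(480, 510, 3) (480, 288, 3)
```

View pics/crop1.png

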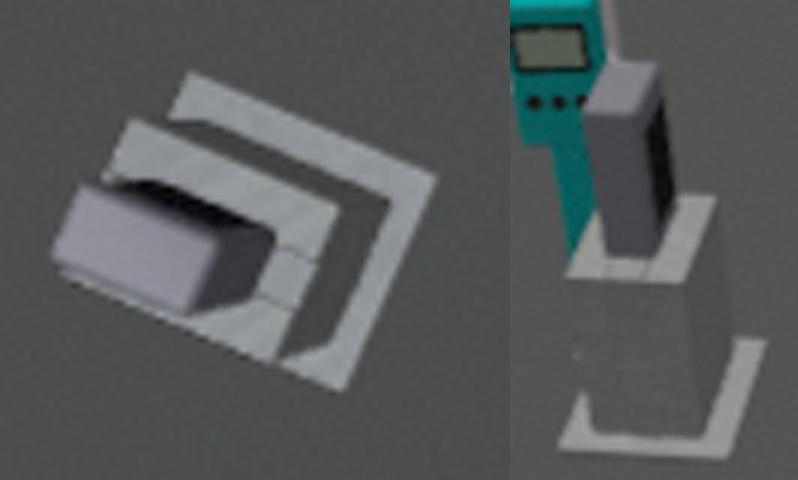

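The crop confirms it. The grey meter stands upright in the light-grey dock, with the turquoise look-alike behind it. In the top view its top-face corners are about (174,271), (196,280), (192,292) and (169,282).

```bash
python3 - <<'E'
from h import *
im=cv2.imread("pics/top0.png"); sd=cv2.imread("pics/side0.png")
C=np.array([[174.2,270.8],[196.3,280],[191.7,292.5],[169.2,282.5]])
W=np.array([plane("top",p,.19) for p in C]); print("meter",W.round(4).tolist(),W.mean(0)); v=(W[0]-W[1]+W[3]-W[2]);print("y-axis ang",np.degrees(np.arctan2(v[1],v[0])),[np.linalg.norm(W[i]-W[i-1]).round(4) for i in range(4)])
S=np.array([[587,108],[638,118],[661,66],[612,60]]); S=S-[510,0]; S=S/4.8+[215,145]
W=np.array([plane("side",p,.19) for p in S]); print("meter side",W.round(4).tolist(),W.mean(0))
# dock foot plate corners (crop) visible: at z=.006
for p in((190,70),(437,178),(345,390)): print("foot",plane("top",np.array(p)/6+[160,240],.006).round(4))
print("yellow top",tri((180,345),(187,177)),"turq",tri((120,294),(224,143)))
g=sd.min(2)
for nm,(x,y),z,r in(("spig",(326,222),.122,14),("slot",(329,259),.126,12)):
    for t in blobs(sd.max(2)[y-r:y+r,x-r:x+r]<(160),(x-r,y-r)): print(nm,t[:3],plane("side",t[0],z))
# filter top circle
for n,I,(x,y) in(("top",im,(472,261)),("side",sd,(336,415))):
    gg=cv2.resize(I.min(2)[y-25:y+25,x-25:x+25],None,fx=4,fy=4,interpolation=cv2.INTER_CUBIC)
    m=cv2.morphologyEx((gg>150).astype(np.uint8),cv2.MORPH_CLOSE,np.ones((13,13)))
    for t in blobs(m,(0,0),1500): 
        e=cv2.fitEllipse(cv2.convexHull(t[3])); p=np.array(e[0])/4+[x-25.4,y-25.4]; print("filt",n,p,np.array(e[1])/4,plane(n,p,.08))
for nm,z in(("petri",0),): print(plane("top",(306,143),.01),plane("top",(158,187),.1))
E
```

```text
meter [[0.4765, 0.288, 0.19], [0.4584, 0.2465, 0.19], [0.435, 0.2551, 0.19], [0.4546, 0.2973, 0.19]] [0.45608942 0.27173783 0.19      ]
y-axis ang 65.75808062322052 [np.float64(0.0238), np.float64(0.0453), np.float64(0.0249), np.float64(0.0465)]
meter side [[0.4396, 0.256, 0.19], [0.4607, 0.2389, 0.19], [0.48, 0.2839, 0.19], [0.4586, 0.2978, 0.19]] [0.45973222 0.2691529  0.19      ]
foot [0.5172 0.3013 0.006 ]
foot [0.4746 0.208  0.006 ]
foot [0.3951 0.2431 0.006 ]
yellow top (array([0.33751658, 0.28173859, 0.17122229]), np.float64(0.006314187745885596)) turq (array([0.43886581, 0.38991658, 0.1860301 ]), np.float64(0.008848740249529101))
spig (array([325.87692261, 222.01538372]), (20.873979568481445, 18.769041061401367), 283.0) [0.60478082 0.07924139 0.122     ]
slot (array([329. , 258.5]), (15.0, 14.0), 192.5) [ 0.57180405 -0.03813187  0.126     ]
filt top [472.55291901 260.3800827 ] [25.34497643 26.7029686 ] [ 0.48630142 -0.31971309  0.08      ]
filt side [335.65316162 415.94979439] [37.02756882 37.55220413] [ 0.484963   -0.32309044  0.08      ]
[0.76492414 0.03663112 0.01      ] [0.65156871 0.34786281 0.1       ]
```

```bash
python3 - <<'E'
from h import *
F=[.4862,-.320];S=[.6046,.0800];M=[.457,.2712];SL=[.572,-.036]
def ok(l):
    for nm,p,a in l:
        q=manip.solve_ik(p,down(np.radians(a))); print(nm,a,None if q is None else np.round(q,2).tolist())
for a in(-60,-20,20,60,90): ok([("F",F+[.041],a),("Fh",F+[.30],a),("S",S+[.158],a),("Sh",S+[.27],a)])
for a in(-24.3,155.7): ok([("M",M+[.136],a),("Mh",M+[.37],a)])
for a in(-15.7,164.3): ok([("SLh",SL+[.37],a),("SL",SL+[.18],a)])
E
```

```text
F -60 [-0.12, 0.8, 0.9, 1.88, -0.82, 0.88, 0.16]
Fh -60 [-0.02, 0.34, 0.71, 1.67, -0.23, 1.22, -0.3]
S -60 [-0.32, 0.47, 0.19, 1.74, -0.11, 0.94, -1.14]
Sh -60 [-0.3, 0.36, 0.16, 1.63, -0.06, 1.16, -1.17]
F -20 [-0.06, 0.76, 0.82, 1.88, -0.74, 0.84, 0.8]
Fh -20 [0.0, 0.33, 0.68, 1.67, -0.22, 1.22, 0.39]
S -20 [-0.25, 0.47, 0.1, 1.73, -0.05, 0.94, -0.48]
Sh -20 [-0.23, 0.36, 0.07, 1.62, -0.03, 1.16, -0.5]
F 20 [0.21, 0.63, 0.42, 1.87, -0.37, 0.72, 1.2]
Fh 20 [-0.01, 0.34, 0.7, 1.67, -0.23, 1.22, 1.09]
S 20 [-0.17, 0.47, -0.01, 1.73, 0.01, 0.94, 0.17]
Sh 20 [-0.15, 0.36, -0.03, 1.62, 0.01, 1.16, 0.16]
F 60 [0.34, 0.6, 0.25, 1.87, -0.22, 0.7, 1.77]
Fh 60 [-0.0, 0.33, 0.69, 1.67, -0.22, 1.22, 1.78]
S 60 [-0.08, 0.47, -0.12, 1.73, 0.07, 0.95, 0.82]
Sh 60 [-0.08, 0.36, -0.13, 1.62, 0.05, 1.17, 0.83]
F 90 [0.29, 0.61, 0.32, 1.87, -0.28, 0.71, 2.34]
Fh 90 [-0.02, 0.34, 0.71, 1.67, -0.23, 1.22, 2.32]
S 90 [-0.01, 0.48, -0.22, 1.72, 0.12, 0.95, 1.3]
Sh 90 [-0.02, 0.37, -0.2, 1.61, 0.08, 1.17, 1.33]
M -24.3 [-0.57, 0.37, -0.01, 1.94, 0.01, 0.83, -1.02]
Mh -24.3 [-0.54, 0.15, -0.06, 1.67, 0.01, 1.33, -1.02]
M 155.7 [-0.1, 0.44, -0.6, 1.92, 0.32, 0.87, 1.86]
Mh 155.7 [-0.12, 0.18, -0.54, 1.65, 0.09, 1.34, 2.05]
SLh -15.7 [-0.14, 0.23, 0.19, 1.58, -0.04, 1.34, -0.22]
SL -15.7 [-0.13, 0.38, 0.18, 1.81, -0.08, 0.95, -0.19]
SLh 164.3 [0.92, 0.5, -1.29, 1.54, 0.49, 1.46, 2.48]
SL 164.3 [0.9, 0.78, -1.3, 1.78, 0.8, 1.24, 2.24]
```

```bash
python3 - <<'E'
from h import *
F=[.4862,-.320]; o=down(np.radians(-20))
p=manip.current_tool_pos()
manip.servo_line([p[0],p[1],.36],vel=.25)
manip.move_pose(F+[.2],o); print(manip.current_clock())
manip.servo_line(F+[.041],vel=.15)
print(manip.current_force()); effector.close(f_grip=20)
print(manip.current_finger_gap(),manip.current_gripper_force(),manip.current_tool_pos(),manip.current_force())
manip.servo_line(F+[.24],vel=.2)
print(manip.current_finger_gap(),manip.current_force(),manip.current_clock())
manip.move_pose([.52,-.13,.26],o); print(manip.current_clock())
for n in("side","top"): cv2.imwrite(f"pics/{n}1.png",viewer.get_image(n)[:,:,::-1])
print(manip.current_tool_pos(),proj("side",manip.current_tool_pos()),proj("top",manip.current_tool_pos()))
E
```

```text
4.2333
[ 0.20387638  0.51878489 -0.2256832 ]
0.055802627113044984 20.00032656651456 [ 0.48634108 -0.31997395  0.04110976] [-0.11347341  1.30317328  0.99038389]
0.05568836673846956 [ 0.05231444 -0.26983713 -2.11615465] 7.25
8.05
[ 0.51939792 -0.13225399  0.25977868] [316.52025133 239.30316673] [401.41853134 243.01042284]
```

View pics/side1.png

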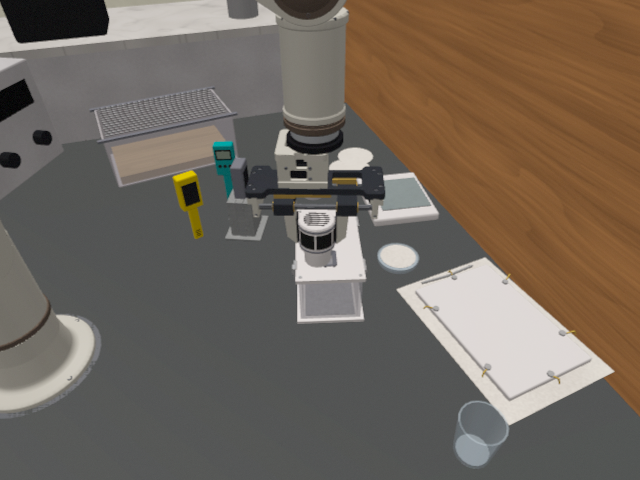

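The filter is held upright between the pads, with its drum at (317,237) in the side view. Next I'll lower it onto the spigot in force-checked steps.

```bash
python3 - <<'E'
from h import *
S=[.6046,.0800]; o=down(np.radians(-20))
manip.move_pose(S+[.24],o); manip.servo_line(S+[.195],vel=.1)
cv2.imwrite("pics/side2.png",cv2.resize(viewer.get_image("side")[120:300,220:430,::-1],None,fx=3,fy=3))
f0=manip.current_force()
for z in np.arange(.187,.1625,-.004):
    manip.servo_line(S+[z],vel=.05); f=manip.current_force()-f0; print(round(z,4),f.round(2),manip.current_tool_pos().round(4))
    if abs(f[2])>10 or np.hypot(*f[:2])>8: break
print(manip.current_clock())
E
```

```text
0.187 [ 0.64  0.39 -1.16] [0.6044 0.0801 0.1868]
0.183 [ 0.46 -0.54  0.18] [0.6044 0.0801 0.1827]
0.179 [ 0.94  0.71 -0.45] [0.6046 0.0805 0.1788]
0.175 [ 1.32  1.91 -3.14] [0.6045 0.0805 0.1746]
0.171 [ 1.71  3.02 -1.93] [0.6046 0.0805 0.1707]
0.167 [ 2.23  4.22 -3.15] [0.6046 0.0805 0.1666]
0.163 [0.89 4.34 2.09] [0.6049 0.0805 0.1632]
11.5167
```

View pics/side2.png

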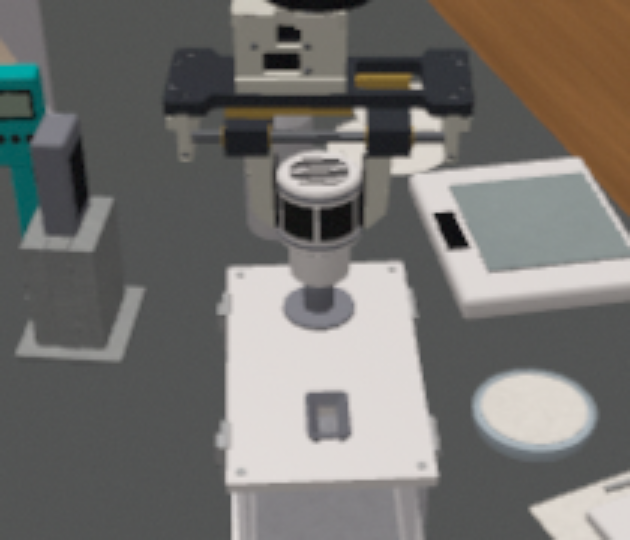

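The filter is aligned above the spigot, with the neck at (320,268) in the crop and the flange centred at (319,308). It has slid down to seat level with small side forces. I'll press it home gently, let go, retreat and check.

```bash
python3 - <<'E'
from h import *
S=[.6046,.0800]
for z in np.arange(.162,.157,-.001):
    manip.servo_line(S+[z],vel=.05); f=manip.current_force(); print(round(z,4),f.round(2),manip.current_tool_pos()[2].round(4))
    if f[2]>8: break
effector.open_jaws(); manip.sleep(.2)
print(manip.current_finger_gap(),manip.current_force())
manip.servo_line(S+[.27],vel=.15)
o=down(np.radians(-24.3))
manip.move_pose([.457,.2712,.3],o)
print(manip.current_clock())
for n in("side","top"): cv2.imwrite(f"pics/{n}3.png",viewer.get_image(n)[:,:,::-1])
sd=cv2.imread("pics/side3.png"); cv2.imwrite("pics/c3.png",cv2.resize(sd[100:300,200:420],None,fx=3,fy=3))
top=plane("side",(0,0),.2)
print("expected filter top centre px", proj("side",S+[.202]),proj("side",S+[.122]),"if 10mm high",proj("side",S+[.212]))
E
```

```text
0.162 [-1.07  5.05  6.84] 0.1631
0.161 [-2.95  4.84 12.93] 0.163
0.09186514264673694 [-0.8285065   0.3204028   0.11139768]
14.8167
expected filter top centre px [325.46177302 190.17743986] [325.68366099 221.82986547] if 10mm high [325.43229321 185.97213056]
```

View pics/c3.png

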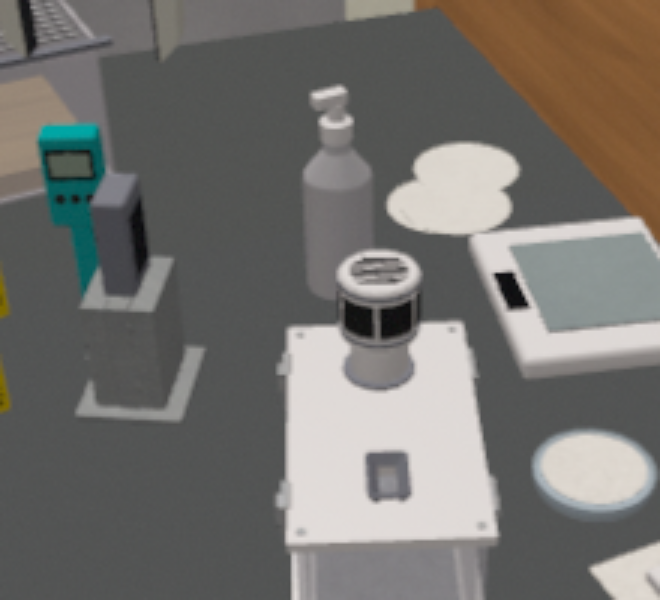

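The filter is seated: its top centre is at crop (379,269), which is (326,189.7) in the full picture against (325.5,190.2) expected. Its neck rests on the flange. Next I'll grasp the meter.

```bash
python3 - <<'E'
from h import *
M=[.457,.2712]; o=down(np.radians(-24.3))
f0=manip.current_force()
for z in(.2,.136):
    manip.servo_line(M+[z],ori=o,vel=.12); f=manip.current_force()-f0; print(z,f.round(2))
    if abs(f[2])>6: raise SystemExit
effector.close(f_grip=25)
print(manip.current_finger_gap(),manip.current_gripper_force(),manip.current_tool_pos(),manip.current_force())
manip.servo_line(M+[.16],vel=.08); print((manip.current_force()-f0).round(2))
manip.servo_line(M+[.36],vel=.2); print((manip.current_force()-f0).round(2),manip.current_finger_gap())
SL=[.572,-.0365]
manip.move_pose(SL+[.36],down(np.radians(-15.7))); manip.sleep(.3)
print(manip.current_clock(),manip.current_tool_pos())
manip.servo_line(SL+[.275],vel=.12); manip.sleep(.3)
for n in("side","top"): cv2.imwrite(f"pics/{n}4.png",viewer.get_image(n)[:,:,::-1])
t=manip.current_tool_pos();print(t)
for n in("side","top"): print(n,"tip",proj(n,t-[0,0,.126]),"slot",proj(n,SL+[.118]))
sd=cv2.imread("pics/side4.png"); cv2.imwrite("pics/c4.png",cv2.resize(sd[130:290,240:420],None,fx=4,fy=4)[:600])
E
```

```text
0.2 [-0.37 -0.19 -0.13]
0.136 [ 0.15 -0.33  0.27]
0.027734518615002274 24.999117851257324 [0.45668317 0.27131505 0.13592327] [-1.13867746  0.50682478  1.0930866 ]
[ 0.55 -0.27 -3.13]
[-0.74 -1.16 -2.08] 0.027977866287948554
20.7333 [ 0.57205137 -0.03539515  0.3599761 ]
[ 0.57212295 -0.03648398  0.27527072]
side tip [328.86647381 248.69486492] slot [328.82742531 261.04587594]
top tip [342.96302119 219.85251904] slot [341.99342918 221.27198002]
```

View pics/c4.png

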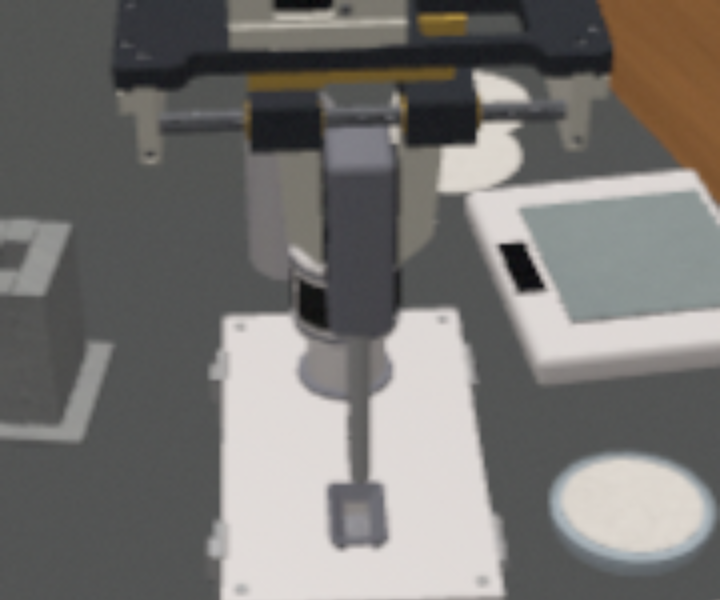

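View pics/top4.png

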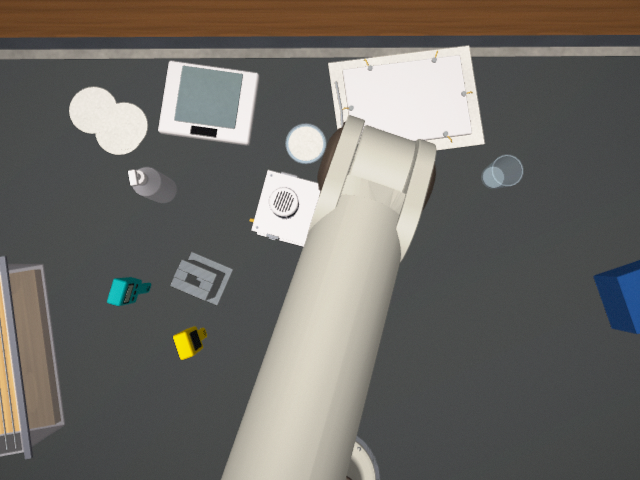

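In the top view the filter sits on the spigot (284,203) and the dock is empty. In the side crop the meter hangs upright, with the probe axis at about column 360 and its end at about (360,482). The slot lip is centred at about (357,515). I'll compare these numerically with the prediction before lowering.

```bash
python3 - <<'E'
from h import *
sd=cv2.imread("pics/side4.png"); t=np.array([.57212,-.03648,.27527])
ya=np.radians(74.3); y=np.array([np.cos(ya),np.sin(ya),0]); x=np.array([np.sin(ya),-np.cos(ya),0]); z=np.array([0,0,1.])
tip=t-.126*z
print("case low near edge",proj("side",tip+.095*z-.025*y-.014*x),proj("side",tip+.095*z-.025*y+.014*x),"case top near",proj("side",tip+.18*z-.025*y-.014*x),proj("side",tip+.18*z-.025*y+.014*x))
for zz in(.08,.05,.02): 
    print("probe",zz,proj("side",tip+zz*z-.012*y-.005*x),proj("side",tip+zz*z-.012*y+.005*x))
g=sd.mean(2)
for r in(175,190,205,228,240): print(r,g[r,314:344].astype(int).tolist())
print("col",g[205:220,330].astype(int).tolist(),"probe col",g[238:275,330].astype(int).tolist())
for sl in([.572,-.0365,0],[.5723,-.0345,0]):
    s=np.array(sl); print("lip near/far edge", proj("side",s+.126*z-.02*y),proj("side",s+.126*z+.02*y),"LR",proj("side",s+.126*z-.012*x),proj("side",s+.126*z+.012*x))
s3=cv2.imread("pics/side3.png").mean(2); print("slot col before",s3[245:275,329].astype(int).tolist()); print("slot row 258",s3[258,315:345].astype(int).tolist())
E
```

```text
case low near edge [321.42984453 216.13402017] [337.75384902 215.56616457] case top near [320.81245861 173.03730591] [338.35753503 172.44458567]
probe 0.08 [326.33979369 218.48631139] [332.02622825 218.28816596]
probe 0.05 [326.41799279 231.90979432] [331.97137659 231.71454901]
probe 0.02 [326.49261597 244.71944371] [331.91903289 244.52704348]
175 [116, 116, 115, 116, 116, 106, 71, 60, 72, 71, 71, 69, 69, 71, 72, 68, 70, 70, 70, 69, 69, 70, 70, 67, 57, 62, 99, 116, 116, 115]
190 [118, 115, 116, 116, 116, 116, 84, 40, 61, 71, 72, 70, 70, 70, 70, 70, 71, 70, 70, 70, 69, 69, 70, 66, 51, 76, 108, 116, 115, 114]
205 [76, 20, 17, 19, 21, 19, 19, 46, 67, 73, 70, 70, 70, 69, 70, 69, 70, 69, 71, 69, 69, 69, 68, 66, 46, 32, 66, 85, 83, 83]
228 [218, 218, 218, 199, 162, 140, 118, 109, 114, 119, 123, 123, 114, 103, 101, 98, 94, 90, 98, 154, 188, 209, 218, 217, 218, 218, 218, 218, 218, 218]
240 [218, 219, 218, 219, 219, 218, 218, 218, 218, 218, 218, 218, 192, 131, 98, 98, 93, 90, 164, 209, 218, 218, 218, 218, 218, 218, 218, 218, 217, 218]
col [70, 70, 69, 69, 70, 69, 69, 68, 72, 86, 93, 92, 94, 93, 94] probe col [94, 93, 93, 94, 94, 94, 95, 93, 94, 94, 93, 93, 91, 97, 99, 98, 102, 114, 131, 133, 137, 145, 144, 141, 141, 139, 122, 111, 157, 219, 219, 219, 219, 219, 219, 219, 219]
lip near/far edge [329.39723093 264.95831787] [328.2677423  251.17596984] LR [322.58465783 258.16761132] [335.05840381 257.7214742 ]
lip near/far edge [329.20531258 264.24797348] [328.08449793 250.51451556] LR [322.408244   257.48186807] [334.8598512  257.03672339]
slot col before [218, 218, 218, 218, 210, 163, 100, 98, 99, 101, 114, 131, 132, 139, 145, 144, 143, 143, 142, 126, 111, 157, 219, 219, 219, 219, 219, 219, 220, 219]
slot row 258 [219, 219, 219, 219, 219, 219, 194, 136, 100, 95, 106, 126, 137, 137, 139, 137, 135, 121, 112, 111, 110, 166, 208, 219, 218, 219, 218, 218, 218, 218]
```

Laterally the probe (column 329.25) and the slot (328.9) agree within 0.5 mm. Along y there are 2–3 mm of doubt, and the flared lip can take that. I'll lower it with force checks and yield to side forces.

```bash
python3 - <<'E'
from h import *
p=np.array([.5722,-.0357]); o=down(np.radians(-15.7))
manip.servo_line([*p,.262],ori=o,vel=.08); manip.sleep(.3); f0=manip.current_force(); print(f0.round(2))
z=.262
while z>.1865:
    z-=.004
    manip.servo_line([*p,z],ori=o,vel=.04); manip.sleep(.1); f=manip.current_force()-f0
    print(round(z,3),f.round(1),manip.current_tool_pos().round(4),manip.current_wrist_torque().round(2))
    if f[2]>10 or np.hypot(*f[:2])>15: print("stop"); break
    if np.hypot(*f[:2])>2: p=p+np.clip(f[:2]*.00012,-.001,.001)
print(p,manip.current_clock(),manip.current_finger_gap())
E
```

```text
[ 0.04 -0.09 -2.65]
0.258 [-0.1 -0.5  0.1] [ 0.5721 -0.0357  0.2579] [-0.08  0.07  0.01]
0.254 [-0.2  0.2  0. ] [ 0.5721 -0.0357  0.2539] [-0.12  0.13  0.02]
0.25 [ 0.1 -0.1  0.7] [ 0.5721 -0.0357  0.2499] [-0.09  0.1  -0.05]
0.246 [ 0.2 -0.2  0.4] [ 0.5722 -0.0357  0.2459] [-0.11  0.1  -0.02]
0.242 [0.1 0.1 0.2] [ 0.5722 -0.0357  0.2419] [-0.07  0.09 -0.02]
0.238 [ 0.7  1.1 -0.1] [ 0.5723 -0.0358  0.238 ] [-0.13  0.09 -0.02]
0.234 [0.4 0.3 0.3] [ 0.5723 -0.0358  0.234 ] [-0.09  0.09  0.  ]
0.23 [-0.2  0.1  0.2] [ 0.5723 -0.0358  0.23  ] [-0.16  0.12 -0.  ]
0.226 [-0.8  0.4 -0.9] [ 0.5724 -0.0358  0.226 ] [-0.11  0.02  0.  ]
0.222 [-0.5 -0.3  1.3] [ 0.5724 -0.0358  0.222 ] [-0.09  0.06  0.  ]
0.218 [0.2 0.3 1. ] [ 0.5723 -0.0357  0.218 ] [-0.04  0.04  0.07]
0.214 [0.1 0.1 0.6] [ 0.5724 -0.0358  0.214 ] [-0.03  0.05 -0.  ]
0.21 [-0.8  0.4 -0.4] [ 0.5723 -0.0358  0.21  ] [-0.09  0.05  0.02]
0.206 [-0.4 -0.   0.1] [ 0.5724 -0.0357  0.206 ] [-0.1   0.09  0.02]
0.202 [0.5 0.7 0.3] [ 0.5724 -0.0358  0.202 ] [-0.13  0.06  0.  ]
0.198 [ 0.3  0.3 -0.5] [ 0.5724 -0.0358  0.198 ] [-0.12  0.08  0.04]
0.194 [0.2 1.2 0.2] [ 0.5724 -0.0357  0.194 ] [-0.16  0.08 -0.01]
0.19 [ 0.1 -0.3  0.9] [ 0.5724 -0.0358  0.19  ] [-0.05  0.05  0.01]
0.186 [-0.3 -0.1 -0.3] [ 0.5723 -0.0358  0.186 ] [-0.14  0.05  0.02]
[ 0.5722 -0.0357] 29.2583 0.027562224024852477
```

It went in with practically no contact force. I'll take one look to verify before handing in.

```bash
python3 - <<'E'
from h import *
manip.sleep(.5); im=viewer.get_image("side")[:,:,::-1]
cv2.imwrite("pics/c5.png",cv2.resize(im[170:330,230:430],None,fx=3.7,fy=3.7))
print(manip.current_gripper_force(),manip.current_force())
E
```

```text
24.99888986349106 [-0.40537881 -0.41588957 -3.13941001]
```

View pics/c5.png

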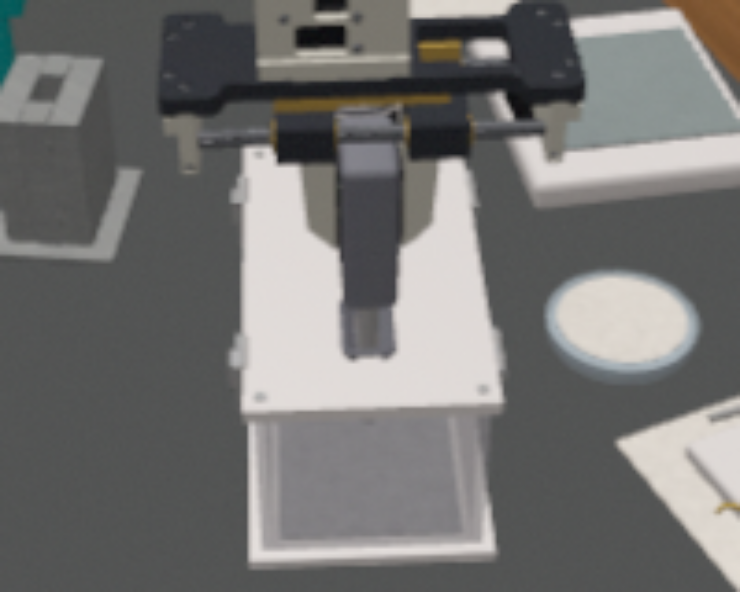

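The probe goes down into the slot lip at crop (368,328). The case is clear above the lid and the meter is upright. The filter is hidden behind the hand, which never came near it after the release.

```bash
python3 -c "
from bench import manip
print(manip.hand_in(), manip.current_clock())"
```

```text
the job is handed in; nothing more can be done
the job is handed in; nothing more can be done
```

I handed the job in with the filter pressed home on the spigot and released, and the meter held upright at 25 N with its probe through the slot and its tip about 60 mm above the bench; no verdict came back.

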